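Set out the slide-warming place

ROBOT

A 6-joint arm with a two-finger parallel gripper is mounted at the origin on the work surface. World frame = base frame: x ahead of the robot, y to its left, z up, the work surface at z = 0. Lengths are in m, angles in rad, forces in N, time in s.
With the tool pointing down it reaches from about 0.425 to 1.125 m from the base axis. Payload 14.9 kg.
Tool frame: the origin (TCP) lies at the very end of the fingers, on their centre line; the grasp point (between the pads) lies grip_point_offset behind it (grip_point_offset is the distance from the TCP to the grasp point, in m); z points along the fingers, y is the line along which they close (so a half turn about z gives the same grasp; the last joint's range is limited). The gripper opens to 91 mm and grips with 3 to 60 N. Pads are 32 mm wide; open, the fingers measure 118 mm over their backs; the gripper's body (76 mm by 178 mm) begins 60 mm behind the grasp point.
Start: joints at [-1.288, 0.379, 1.734, -0, 1.028, -0.033], TCP at [0.217, -0.665, 0.214] pointing down, gripper open.
Joint ranges: [-2.77, 2.77], [-0.74, 2.19], [0, 2.66], [-1.06, 4.2], [0.31, 2.87], [-3.08, 3.08]. Speed limits (rad/s): [1.89, 1.89, 2.39, 3.14, 3.14, 3.14].

INTERFACE

Orientations are given as a unit quaternion [w, x, y, z].
In Python, from plant import sense, grab_frame, camera_info, finish_job, recognise, masks_of, spot_point, grip_point_offset gives the robot as it stands. The module is installed in compiled form; this text tells all that it offers.
- The arm moves only by the tool play_rows, never from a script. Its argument "increments" is one flat list of numbers, 7 for each row, row after row: the turn, a rotation vector about the tool's x, y, z in rad, then the shift along the tool's x, y, z in units of 25 mm (1.0 is 25 mm), then the opening, from -1 (shut) to 1 (fully open). In form: [rx, ry, rz, dx, dy, dz, fingers, rx, ry, rz, dx, dy, dz, fingers, ...]. A call has 1 to 20 rows; each row shifts and turns the commanded pose from where the row before left it, along the tool's axes as they then stand; what a row does not reach is not made up. A row lasts 1/8 s, in which the tool goes at most 62.5 mm and 10.7 degrees, less where a joint would pass 70% of its speed; a pose out of reach is approached as far as the arm can. A call is refused whole if a number of a shift passes 1 or a number of a turn 0.188, either way. A call with a gripper value outside its range is refused whole. The fingers move at their own pace and stop on an object; "squeeze" is the grip in N (left out, the last holds). Time passes only in rows, so rows that do not move let the fingers close. It gives the time, the measured TCP pose, the force, the opening and the grip force at its end, in the units of the state.
- sense(): the state, without advancing time (a new reading comes with each control period).
- grab_frame(name): name is "side" or "top" or "wrist"; returns the picture (384x512x3 uint8, red, green, blue); there is no depth.
- camera_info(name): a dict with "fx", "fy", "cx", "cy" (pixels), "k1" (the pictures are not rectified: a ray, as slopes to the right and down, at radius r is drawn at 1 + k1 r^2 times it, then the intrinsics apply), "rvec" (rotation vector, rad) and "tvec" (3), from world to camera coordinates, as OpenCV has them. Camera axes: x right, y down, z forward; pixel columns grow to the right and rows downward; lengths in m; the calibration is good to about 2 mm. A picture is of the moment at which its call begins: read the wrist's pose just before it. camera_info takes no time and is no camera call; for the wrist camera it gives the pose at the moment of the call.
- finish_job(): hands the job in; it is judged then, once.
Trained networks look in the newest picture that a camera, given by its name, has taken for a name from the list of things; names that differ only in an ending like _2 or _b are one class to them, and where a whole thing is asked for, a point or a joint stands for the part that bears it (a point fixed in the world has none). Each returns a list of dicts, best first, with "p" (0 to 1); they miss things now and then, are a little off and sometimes report something else, mostly with a low value. They report only what shows in the picture. A call takes as long as a camera call. They do not tell look-alikes from the thing itself.
- recognise(label, camera): "bbox" ([left, top, right, bottom] in pixels, round what is visible of it).
- masks_of(label, camera): "region" (384x512 bool, what is visible of it) and "bbox" ([left, top, right, bottom] in pixels, round what is visible of it).
- spot_point(label, camera): "location" ([column, row] in pixels: a listed point, or the origin of a listed thing).
The state is a dict: "clock": time; "joints": joint angles; "qvel": joint speeds; "joint_efforts": joint torques, N m; "position": TCP position; "tcp_rot": TCP orientation; "ft_force": force on the tool from outside, world axes, zero at the start; "torque": the same for the moment, N m; "opening": opening from 0.0 (shut) to 1.0 (fully open); "grasp_force": force on a finger pad.
Only numpy, scipy, OpenCV 4.12 (cv2) and the standard library are available. Lean on these libraries where they do the work, as an engineer would, in place of code of your own. Each camera call takes 0.05 s, during which the arm holds its last target. There are 200 camera calls.

TASK

Set out the slide-warming place around the steel stand, leaving the stout jar and scissors where they are: tealight midway between the stand's two blocks; matchbox flat to the left of the stand, level with its middle, long sides parallel to the block faces; slim bottle upright straight behind the stand's middle; matchbox and bottle each with a gap of about 30 mm to the stand. Lift the clamp bar, slide the slide carrier out from beneath it and lay it glass up across both blocks, square to the stand and centred over the tealight. Left and behind are as the robot sees them (behind: farther from it), along the stand's own sides.

Things in the scene. Friction and masses are not known exactly. Their poses are not given: they have to be found in the camera images.
- stand: Warming stand, fixed: base plate 50 (x) x 104 (y) x 4 mm; on it at each y end a dark steel block 50 x 20 x 40 mm. Channel between them 64 mm wide, open to front, back and top; floor 4 mm, block tops 44 mm above the bench. Origin: centre of the underside, on the bench. x points away from the robot (behind), y to its left, within 0.3 rad.
- clamp: Clamp, fixed. Foot 80 mm wide, 6 high; pedestal 24 wide, x -25 to 90, top z 20: the carrier lies on it. Cheeks beside its tail: inner faces y +-22.5, 6 thick, x 40 to 90, 30 high (45 at the hinge). Bar's hinge line along y at x 75, z 38. Origin: bench level, under the carrier's middle; x away from the robot within 0.3 rad. Carrier slides out along -x, clear of cheeks and raised bar after 45 mm.
- bar (a joint): Clamp bar hinge, rad: 0 = down, grows as the bar's front end is lifted, stop at 1.0; stays where left (stiff, 0.06 N m). The bar runs from the hinge towards -x, 20 mm wide, 10 thick; its rubber nose, 55 mm from the hinge, 36 wide, hangs 1.5 mm above the carrier in front of the carrier's rib and blocks it. Even fully raised it overhangs the carrier's tail (nose about 40 mm above the pedestal).
- bar_grip (a point): Middle of the black round grip on the front end of the clamp bar: 12 mm diameter, 26 mm long, axis along the clamp's y. Pinch it by its two ends (26 mm) from above; it turns between the fingers. With the bar down it is at x 12, z 55 mm in the clamp's frame: 63 mm in front of and 17 mm above the hinge line.
- carrier: Slide carrier: flat aluminium plate 130 (x) x 40 (y) x 5 mm, a glass slide in its top, a cross rib 3 mm high, 4 wide at x = 34 mm. Origin: centre of the underside. Starts in the clamp along the clamp's x, underside 20 mm above the bench, tail (+x) under the bar. Take it across its 40 mm width near x = -20 mm, where it overhangs the pedestal 8 mm each side. 70 g.
- tealight: Tealight, unlit: round aluminium cup with white wax, 38 mm diameter, 16 mm high, with a short wick. Origin: centre of its underside.
- matchbox: Closed matchbox lying flat: 56 (x) x 36 (y) x 16 mm high, dark strips along its long sides. Origin: centre of its underside.
- slim_bottle: Slim bottle: amber glass with black cap, 28 mm diameter over its lower half, narrower neck and cap above, 60 mm high overall, standing. Origin: centre of its underside.
- stout_jar: Stout jar: amber glass with black lid, 50 mm diameter, 58 mm high, standing; not to be moved. Origin: centre of its underside.
- scissors: Small steel dissecting scissors lying flat, about 105 mm long (along x) and 36 mm wide, 5 mm high; not to be moved. Origin: on the bench under the pivot.
Not all that is in view belongs to the job. What is shaped like the matchbox but green or yellow is not meant.

How it is judged:
On the way:
1. the clamp bar is lifted clear (joint above 0.7 rad) while the carrier still lies in the clamp (value of joint bar above 0.7 rad and x of carrier in the frame of clamp between -0.02 and 0.02 m and y of carrier in the frame of clamp between -0.02 and 0.02 m and z of carrier in the frame of clamp below 0.026 m), for 0.2 s.
At the end, for the whole second after the job is handed in: In the stand's frame: tealight flat on channel floor, within 12 mm of middle; carrier level on both blocks, glass up, within 12 mm and 0.2 rad of centred across; matchbox flat at x within 15, y 85 to 115 mm, within 0.25 rad; slim bottle upright at x 54 to 84, y within 15 mm; released, at rest (x of tealight in the frame of stand between -0.012 and 0.012 m and y of tealight in the frame of stand between -0.012 and 0.012 m and z of tealight in the frame of stand below 0.008 m and angle between each of tealight, carrier, matchbox, slim_bottle's own z axis and vertical below 0.1 rad and x of carrier in the frame of stand between -0.012 and 0.012 m and y of carrier in the frame of stand between -0.012 and 0.012 m and z of carrier in the frame of stand between 0.04 and 0.048 m and angle between the x axis of carrier and the y axis of stand, either way round below 0.2 rad and x of matchbox in the frame of stand between -0.015 and 0.015 m and y of matchbox in the frame of stand between 0.085 and 0.115 m and z of each of matchbox, slim_bottle in the frame of stand below 0.005 m and angle between the x axis of matchbox and the x axis of stand, either way round below 0.25 rad and x of slim_bottle in the frame of stand between 0.054 and 0.084 m and y of slim_bottle in the frame of stand between -0.015 and 0.015 m and linear speed of each of tealight, carrier, matchbox, slim_bottle below 0.02 m/s); the robot touches nothing.
It fails at once if the stout jar is moved more than 25 mm or tipped (distance of stout_jar from where it was at the start of the episode above 0.025 m or angle between stout_jar's own z axis and vertical above 0.4 rad).
It fails at once if the scissors are moved more than 25 mm (distance of scissors from where it was at the start of the episode above 0.025 m).
It also fails if it takes over 120 s, if anything falls off the work surface, if the arm or the gripper's body presses on something with over 40 N, if the wrist force passes 120 N, or if a joint passes its speed limit or range.

## Working session

There is one attempt and no reset: what is moved stays moved. The work goes in short steps, Python scripts to look and compute and a tool call to move; the robot and the scene stay as the last step left them, time stands still between calls to the robot, and variables do not carry over. Pictures are saved under pics/ and viewed, at most 14 in all, crops included, and the job is handed in when it is done.

Besides the shell and the picture viewer there is one more tool, called after "Call:" as name(argument=value, ...) on one line, values as JSON. play_rows: Moves the arm, as the interface text tells. Its arguments: {"type":"object","properties":{"increments":{"type":"array"},"squeeze":{"type":"number"}},"required":["increments"]}

```bash
mkdir -p pics
cat > h.py <<'E'
import numpy as np, cv2
from plant import *
from scipy.spatial.transform import Rotation as R
def cam(n):
    c=camera_info(n); return c
def proj(c,P):
    P=np.atleast_2d(P).astype(float); q=R.from_rotvec(np.ravel(c['rvec'])).apply(P)+np.ravel(c['tvec'])
    s=q[:,:2]/q[:,2:]; r2=(s**2).sum(1,keepdims=True); s=s*(1+c['k1']*r2)
    return s*[c['fx'],c['fy']]+[c['cx'],c['cy']]
def ray(c,uv):
    d=(np.atleast_2d(uv).astype(float)-[c['cx'],c['cy']])/[c['fx'],c['fy']]; s=d.copy()
    for _ in range(20): s=d/(1+c['k1']*(s**2).sum(1,keepdims=True))
    Rm=R.from_rotvec(np.ravel(c['rvec'])); 
    o=-Rm.inv().apply(np.ravel(c['tvec'])); v=Rm.inv().apply(np.c_[s,np.ones(len(s))])
    return o,v
def at_z(c,uv,z):
    o,v=ray(c,uv); return o+v*((z-o[2])/v[:,2:])
def save(n,f,scale=1.5):
    im=grab_frame(n); cv2.imwrite('pics/'+f,cv2.resize(im[:,:,::-1],None,fx=scale,fy=scale,interpolation=cv2.INTER_CUBIC)); return im
E
python3 - <<'E'
from h import *
save('top','top0.png');
c=cam('top'); print(c)
for l in ['stand','clamp','bar','bar_grip','carrier','tealight','matchbox','slim_bottle','stout_jar','scissors']:
    print(l,[(round(d['p'],2),np.round(d['location']).tolist(),at_z(c,d['location'],0)[0].round(3).tolist()) for d in spot_point(l,'top')][:5])
save('side','side0.png'); print(cam('side'), grip_point_offset)
s=sense(); print(s)
E
```

```text
{'fx': 423.416019617674, 'fy': 423.416019617674, 'cx': 264.03187015485435, 'cy': 196.82742625021905, 'k1': -0.14808918218609846, 'rvec': array([ 2.15055731, -2.11583798,  0.23221163]), 'tvec': array([-0.02338467,  0.58977752,  0.83273025])}
stand [(0.97, [382.0, 255.0], [0.473, -0.279, 0.0]), (0.56, [140.0, 242.0], [0.494, 0.257, 0.0])]
clamp [(0.58, [141.0, 242.0], [0.495, 0.255, 0.0])]Traceback (most recent call last):
  File "<stdin>", line 5, in <module>
ValueError: it knows: bar_grip, carrier, clamp, matchbox, scissors, slim_bottle, stand, stout_jar, tealight
```

Run:
```python
from h import *
grab_frame('top'); c=cam('top')
for l in ['stand','clamp','bar_grip','carrier','tealight','matchbox','slim_bottle','stout_jar','scissors']:
    print(l,[(round(d['p'],2),np.round(d['location']).tolist(),at_z(c,d['location'],0)[0].round(3).tolist()) for d in spot_point(l,'top')][:5])
save('side','side0.png'); print(cam('side'), grip_point_offset)
s=sense(); print(s)
```

```text
stand [(0.65, [382.0, 255.0], [0.474, -0.279, 0.0])]
clamp [(0.86, [142.0, 242.0], [0.494, 0.252, 0.0])]
bar_grip [(0.58, [134.0, 232.0], [0.517, 0.273, 0.0])]
carrier [(0.7, [136.0, 240.0], [0.498, 0.265, 0.0]), (0.59, [263.0, 188.0], [0.621, -0.013, 0.0]), (0.21, [216.0, 188.0], [0.619, 0.092, 0.0])]
tealight []
matchbox [(0.94, [305.0, 166.0], [0.674, -0.108, 0.0]), (0.85, [266.0, 187.0], [0.623, -0.02, 0.0]), (0.73, [310.0, 222.0], [0.546, -0.118, 0.0])]
slim_bottle [(0.43, [272.0, 254.0], [0.475, -0.034, 0.0])]
stout_jar [(0.56, [202.0, 247.0], [0.487, 0.118, 0.0])]
scissors [(0.64, [249.0, 147.0], [0.717, 0.02, 0.0]), (0.39, [142.0, 240.0], [0.498, 0.252, 0.0])]
{'fx': 436.2810816703255, 'fy': 436.2810816703255, 'cx': 261.4147722832912, 'cy': 193.68008879097863, 'k1': -0.14260188322786907, 'rvec': array([ 0.58159597, -2.54585947,  1.2991834 ]), 'tvec': array([0.50797556, 0.2005541 , 0.66419048])} 0.0188
{'clock': 0.7, 'joints': array([-1.28829713e+00,  3.78880370e-01,  1.73420773e+00,  4.02264887e-06,
        1.02850090e+00, -3.33225299e-02]), 'qvel': array([ 3.42159040e-04,  1.90048657e-03,  1.03435198e-03, -6.04324210e-04,
       -1.35542953e-05,  1.41744969e-03]), 'joint_efforts': array([-2.06342353e-03, -7.63549805e+01, -4.34691703e+01,  6.50473195e-02,
        3.87746945e-02, -3.02416630e-06]), 'position': array([ 0.21740159, -0.66539488,  0.21394166]), 'tcp_rot': array([1.59744350e-06, 9.87558129e-01, 1.57254385e-01, 1.93627065e-06]), 'ft_force': array([ 0.13416512, -0.43120754,  0.45429947]), 'torque': array([-0.0052888 , -0.01127244,  0.00487408]), 'grasp_force': 0.0, 'opening': 1.0000734005404484}
```

View pics/top0.png

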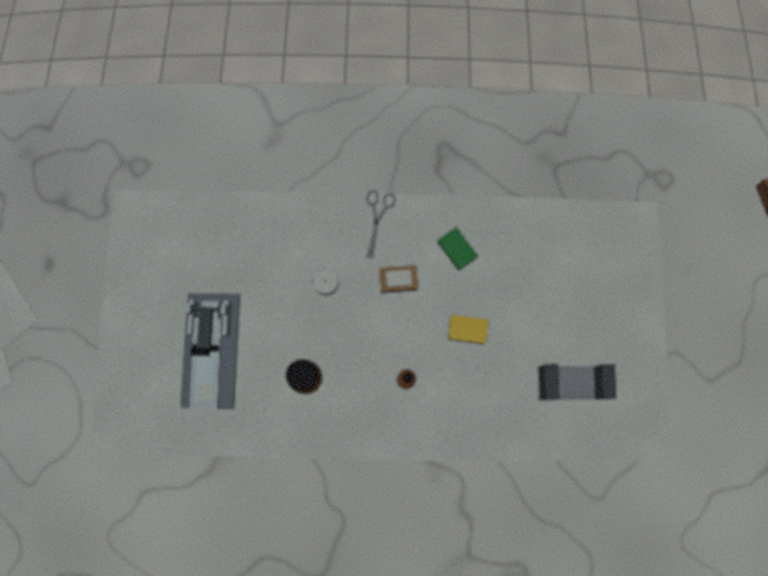

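View pics/side0.png

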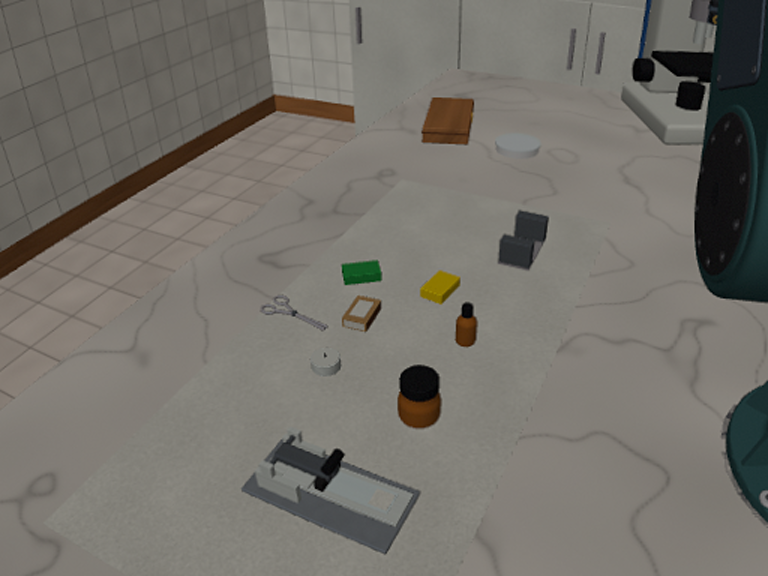

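The top view shows: clamp (140,233 in native px, foot with pedestal, bar and black grip), tealight (217,188), brown matchbox with white label (266,186; green and yellow are decoys), slim bottle (271,252), jar (202,251), scissors (250,148), stand (385,254). The side view agrees.

Run:
```python
from h import *
grab_frame('top'); c=cam('top'); cs=cam('side')
def rect(m,z):
    cn=max(cv2.findContours(m.astype(np.uint8),0,1)[0],key=cv2.contourArea)[:,0,:]
    P=at_z(c,cn,z)[:,:2]; r=cv2.minAreaRect((P*1000).astype(np.float32)); return [np.round(x,1) for x in (r[0],r[1],r[2])]
for l,z in [('stand',.02),('clamp',.006),('carrier',.025),('tealight',.016),('matchbox',.016),('slim_bottle',.03),('stout_jar',.03)]:
    for d in masks_of(l,'top')[:3]: print(l,round(d['p'],2),np.round(d['bbox']),rect(d['region'],z))
w=cam('wrist'); Rw=R.from_rotvec(np.ravel(w['rvec'])); o=-Rw.inv().apply(np.ravel(w['tvec'])); s=sense(); q=s['tcp_rot']; T=R.from_quat([q[1],q[2],q[3],q[0]])
print('wrist in tool',T.inv().apply(o-s['position']), T.inv().apply(Rw.inv().as_matrix().T), w['fx'])
```

```text
stand 0.73 [359. 243. 409. 267.] [array([ 474.3, -280.4]), array([ 50.8, 118.4]), np.float64(2.7)]
clamp 0.92 [122. 196. 158. 271.] [array([514.2, 257. ]), array([ 82. , 169.7]), np.float64(89.8)]
clamp 0.68 [124. 210. 146. 273.] [array([469.9, 263.1]), array([82.9, 42.7]), np.float64(1.3)]
carrier 0.95 [124. 209. 146. 273.] [array([468.8, 258.8]), array([81.4, 43.8]), np.float64(1.3)]
tealight 0.77 [208. 182. 227. 194.] [array([618.1,  89.3]), array([36.2, 35.3]), np.float64(1.8)]
matchbox 0.98 [296. 210. 325. 229.] [array([ 550.6, -119.3]), array([57.4, 37.9]), np.float64(82.7)]
matchbox 0.85 [250. 178. 279. 193.] [array([623.7, -17.6]), array([38.5, 54.4]), np.float64(5.5)]
matchbox 0.61 [291. 155. 317. 178.] [array([ 672.3, -103.7]), array([57.5, 38.2]), np.float64(36.5)]
slim_bottle 0.51 [265. 247. 280. 257.] [array([476.5, -29.8]), array([25.4, 23.3]), np.float64(0.8)]
stout_jar 0.59 [190. 234. 215. 260.] [array([477.2, 115.3]), array([48.6, 51.1]), np.float64(1.2)]
wrist in tool [ 0.06577752  0.00033833 -0.17068591] [[-1.48971997e-04  9.99999908e-01  4.03161686e-04]
 [-9.71632409e-01 -4.93998127e-05 -2.36496213e-01]
 [-2.36496171e-01 -4.26956273e-04  9.71632327e-01]] 268.0281254739392
```

Call:
play_rows(increments=[0,0,0.158,0,0,0,1,0,0,0.158,0,0,0,1,0,0,0,0.64,-0.96,0,1,0,0,0,0.64,-0.96,0,1,0,0,0,0.64,-0.96,0,1,0,0,0,0.64,-0.96,0,1,0,0,0,0.64,-0.96,0,1,0,0,0,0.64,-0.96,0,1,0,0,0,0.64,-0.96,0,1,0,0,0,0.64,-0.96,0,1,0,0,0,0.64,-0.96,0,1,0,0,0,0.64,-0.96,0,1,0,0,0,0.64,-0.96,0,1,0,0,0,0.64,-0.96,0,1,0,0,0,0.64,-0.96,0,1,0,0,0,0.64,-0.96,0,1,0,0,0,0.64,-0.96,0,1,0,0,0,0.64,-0.96,0,1,0,0,0,0,0,0,1])

```text
clock: 3.48
position: [0.4741, -0.2791, 0.214]
tcp_rot: [-0.0, 1.0, 0.002, 0.0]
ft_force: [-0.3, 0.4, 0.2]
opening: 1.001
grasp_force: 0.0
```

```bash
cat >> h.py <<'E'
def st():
    s=sense(); q=s['tcp_rot']; T=R.from_quat([q[1],q[2],q[3],q[0]]); x=T.apply([1,0,0])
    print('t',round(s['clock'],2),'pos',s['position'].round(4),'yaw',round(float(np.arctan2(x[1],x[0])),4),'tilt',T.apply([0,0,1]).round(3),'open',round(s['opening'],3),'gf',round(s['grasp_force'],1),'F',s['ft_force'].round(1),'j',s['joints'].round(2))
    return s,T
E
python3 - <<'E'
from h import *
st(); c=cam('wrist'); save('wrist','w1.png')
for d in spot_point('stand','wrist'): print(d['p'],d['location'],at_z(c,d['location'],0))
E
```

```text
t 3.48 pos [ 0.4741 -0.2791  0.214 ] yaw 0.0034 tilt [ 0.  0. -1.] open 1.001 gf 0.0 F [-0.3  0.4  0.2] j [-0.57  0.14  2.04  0.    0.96  0.99]
0.71 [252.1, 170.2] [[ 0.4722606  -0.27577342  0.        ]]
```

View pics/w1.png

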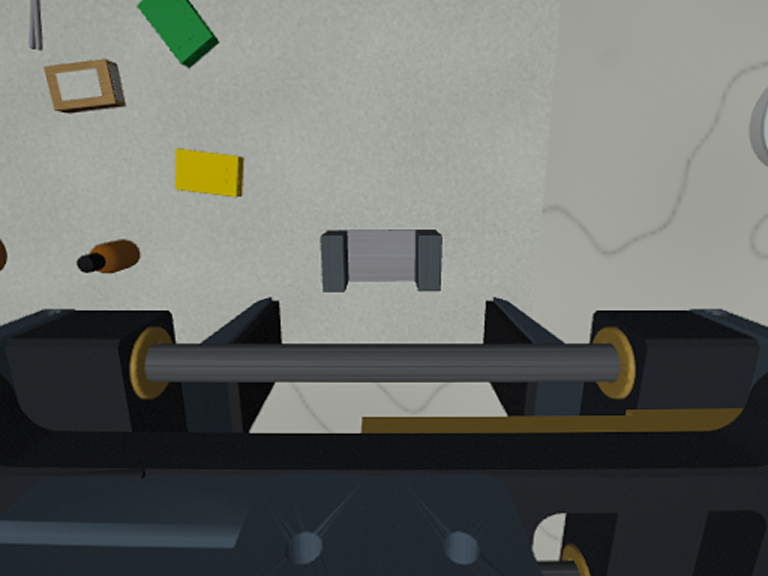

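The wrist view shows the stand at (254,174) native px, nearly square to the picture, the brown matchbox at upper left (57,57), bottle at (72,171). I fit model silhouettes to the network masks.

```bash
cat >> h.py <<'E'
from scipy.optimize import minimize
def box(cx,cy,z0,sx,sy,sz):
    return np.array([[cx+a*sx/2,cy+b*sy/2,z0+k*sz] for a in(-1,1) for b in(-1,1) for k in(0,1)])
def cyl(d,z0,z1):
    t=np.linspace(0,2*np.pi,40,endpoint=False); return np.vstack([np.c_[d/2*np.cos(t),d/2*np.sin(t),0*t+z] for z in(z0,z1)])
PARTS={'stand':[box(0,0,0,.05,.104,.004),box(0,.042,.004,.05,.02,.04),box(0,-.042,.004,.05,.02,.04)],
 'matchbox':[box(0,0,0,.056,.036,.016)],'tealight':[cyl(.038,0,.016)],'stout_jar':[cyl(.05,0,.058)],
 'carrier':[box(0,0,0,.13,.04,.005)]}
def fit(c,mask,name,p0,z=0,S=4):
    H,W=mask.shape; big=cv2.resize(mask.astype(np.float32),None,fx=S,fy=S,interpolation=cv2.INTER_LINEAR)>.5
    rnd=name in('tealight','stout_jar')
    def rend(p):
        a=0 if rnd else p[2]; im=np.zeros(big.shape,np.uint8)
        for P in PARTS[name]:
            Q=R.from_euler('z',a).apply(P)+[p[0],p[1],z]; uv=(proj(c,Q)+.5)*S-.5
            cv2.fillConvexPoly(im,cv2.convexHull(np.round(uv).astype(np.int32)),1)
        return im>0
    f=lambda p:1-(rend(p)&big).sum()/max(1,(rend(p)|big).sum())
    n=2 if rnd else 3; p0=np.array(p0[:n],float); best=None
    for k in range(3):
        sx=np.vstack([p0]+[p0+np.eye(n)[i]*([.006,.006,.08][i]/(k+1))*(-1)**k for i in range(n)])
        r=minimize(f,p0,method='Nelder-Mead',options=dict(initial_simplex=sx,xatol=1e-5,fatol=1e-5)); p0=r.x
    return r.x.round(4),round(1-r.fun,3)
E
python3 - <<'E'
from h import *
c=cam('wrist'); grab_frame('wrist')
for l,p in [('stand',(.474,-.28,0)),('matchbox',(.624,-.018,1.6))]:
    for d in masks_of(l,'wrist')[:4]:
        b=d['bbox']; print(l,round(d['p'],2),np.round(b),fit(c,d['region'],l,p) if l=='stand' or b[0]<90 and b[1]>30 and b[2]<95 else '')
grab_frame('top'); c=cam('top')
for l,p in [('stand',(.474,-.28,0)),('matchbox',(.624,-.018,1.6)),('tealight',(.618,.089))]:
    for d in masks_of(l,'top')[:4]:
        b=d['bbox']; print('top',l,round(d['p'],2),np.round(b),fit(c,d['region'],l,p) if l!='matchbox' or b[0]<260 else '')
E
```

```text
stand 0.72 [211. 150. 293. 196.] (array([ 0.4727, -0.2782,  0.0175]), np.float64(0.949))
matchbox 0.67 [27. 38. 80. 77.] (array([ 0.6232, -0.0188,  1.663 ]), np.float64(0.97))
matchbox 0.62 [113.  99. 162. 132.] 
matchbox 0.56 [ 92.   4. 143.  46.] 
top stand 0.96 [359. 244. 388. 265.] (array([ 0.474 , -0.2767, -0.004 ]), np.float64(0.569))
top matchbox 0.78 [300. 208. 324. 227.] 
top matchbox 0.66 [292. 151. 319. 180.] 
top matchbox 0.57 [252. 177. 277. 195.] (array([ 0.6252, -0.0184,  1.6371]), np.float64(0.869))
top tealight 0.8 [208. 180. 227. 198.] (array([0.619 , 0.0899]), np.float64(0.956))
```

Call:
play_rows(increments=[0,0,-0.174,0,0,0,1,0,0,-0.174,0,0,0,1,0,0,-0.174,0,0,0,1,0,0,-0.174,0,0,0,1,0,0,-0.174,0,0,0,1,0,0,-0.174,0,0,0,1,0,0,-0.174,0,0,0,1,0,0,-0.174,0,0,0,1,0,0,-0.174,0,0,0,1])

```text
clock: 5.05
position: [0.4733, -0.2817, 0.2139]
tcp_rot: [-0.0, 0.707, 0.707, -0.0]
ft_force: [0.2, -1.5, -0.2]
opening: 0.999
grasp_force: 0.0
```

Call:
play_rows(increments=[0,0,0,0.983,0.387,0.277,0.5,0,0,0,0.983,0.387,0.277,0.5,0,0,0,0.983,0.387,0.277,0.5,0,0,0,0.983,0.387,0.277,0.5,0,0,0,0.983,0.387,0.277,0.5,0,0,0,0.983,0.387,0.277,0.5,0,0,0,0.983,0.387,0.277,0.5,0,0,0,0.983,0.387,0.277,0.5,0,0,0,0.983,0.387,0.277,0.5,0,0,0,0.983,0.387,0.277,0.5,0,0,0,0.983,0.387,0.277,0.5,0,0,0,0.983,0.387,0.277,0.5,0,0,0,0.983,0.387,0.277,0.5,0,0,0,0.983,0.387,0.277,0.5,0,0,0,0.983,0.387,0.277,0.5,0,0,0,0,0,0,0.5])

```text
clock: 7.05
position: [0.6206, 0.0873, 0.1095]
tcp_rot: [-0.0, 0.708, 0.706, -0.0]
ft_force: [0.6, 0.0, 0.6]
opening: 0.748
grasp_force: 0.0
```

Run:
```python
from h import *
st(); c=cam('wrist'); save('wrist','w2.png')
for l,p in [('tealight',(.619,.0895)),('matchbox',(.6232,-.0188,1.663)),('stout_jar',(.477,.115))]:
    for d in masks_of(l,'wrist')[:3]: print(l,round(d['p'],2),np.round(d['bbox']),fit(c,d['region'],l,p))
```

```text
t 7.05 pos [0.6206 0.0873 0.1095] yaw 1.567 tilt [-0.001  0.    -1.   ] open 0.748 gf 0.0 F [0.6 0.  0.6] j [0.1  0.41 1.93 0.   0.81 0.11]
tealight 0.93 [230. 167. 270. 202.] (array([0.6162, 0.0887]), np.float64(0.931))
matchbox 0.82 [238. 254. 274. 281.] (array([ 0.6235, -0.0197,  1.6866]), np.float64(0.459))
matchbox 0.55 [233. 167. 269. 204.] (array([ 0.6232, -0.0188,  1.663 ]), np.float64(0.0))
stout_jar 0.61 [ 59. 138. 143. 198.] (array([0.4791, 0.1139]), np.float64(0.868))
```

Call:
play_rows(increments=[0,0,0,0.06,-0.14,0.844,0.5,0,0,0,0,0,0.844,0.5,0,0,0,0,0,0.844,0.5,0,0,0,0,0,0.844,0.5,0,0,0,0,0,0.844,0.5,0,0,0,0,0,0,0.5,0,0,0,0,0,0,-1,0,0,0,0,0,0,-1,0,0,0,0,0,0,-1,0,0,0,0,0,0,-1,0,0,0,0,0,0,-1,0,0,0,0,0,0,-1], squeeze=12)

```text
clock: 8.75
position: [0.6173, 0.088, 0.0051]
tcp_rot: [0.0, 0.709, 0.705, 0.0]
ft_force: [-1.2, -0.2, 7.5]
opening: 0.413
grasp_force: 12.0
```

Call:
play_rows(increments=[0,0,0,0,0,-1,-1,0,0,0,0,0,-1,-1,0,0,0,0,0,-1,-1,0,0,0,0,0,-1,-1,0,0,0,-0.978,-0.386,0,-1,0,0,0,-0.978,-0.386,0,-1,0,0,0,-0.978,-0.386,0,-1,0,0,0,-0.978,-0.386,0,-1,0,0,0,-0.978,-0.386,0,-1,0,0,0,-0.978,-0.386,0,-1,0,0,0,-0.978,-0.386,0,-1,0,0,0,-0.978,-0.386,0,-1,0,0,0,-0.978,-0.386,0,-1,0,0,0,-0.978,-0.386,0,-1,0,0,0,-0.978,-0.386,0,-1,0,0,0,-0.978,-0.386,0,-1,0,0,0,-0.978,-0.386,0,-1,0,0,0,-0.978,-0.386,0,-1,0,0,0,-0.978,-0.386,0,-1,0,0,0,0,0,0,-1])

```text
clock: 11.25
position: [0.4699, -0.2791, 0.1046]
tcp_rot: [0.0, 0.71, 0.705, -0.0]
ft_force: [-0.4, -0.2, -0.5]
opening: 0.411
grasp_force: 12.0
```

Run:
```python
from h import *
st(); c=cam('wrist'); save('wrist','w3.png')
for l,p in [('stand',(.4727,-.278,0.015))]:
    for d in masks_of(l,'wrist')[:3]: print(l,round(d['p'],2),np.round(d['bbox']),fit(c,d['region'],l,p))
```

```text
t 11.25 pos [ 0.4699 -0.2791  0.1046] yaw 1.564 tilt [ 0. -0. -1.] open 0.411 gf 12.0 F [-0.4 -0.2 -0.5] j [-0.58  0.3   2.09 -0.    0.75 -0.57]
stand 0.59 [230. 138. 284. 208.] (array([ 0.4726, -0.2782,  0.0053]), np.float64(0.53))
```

View pics/w3.png

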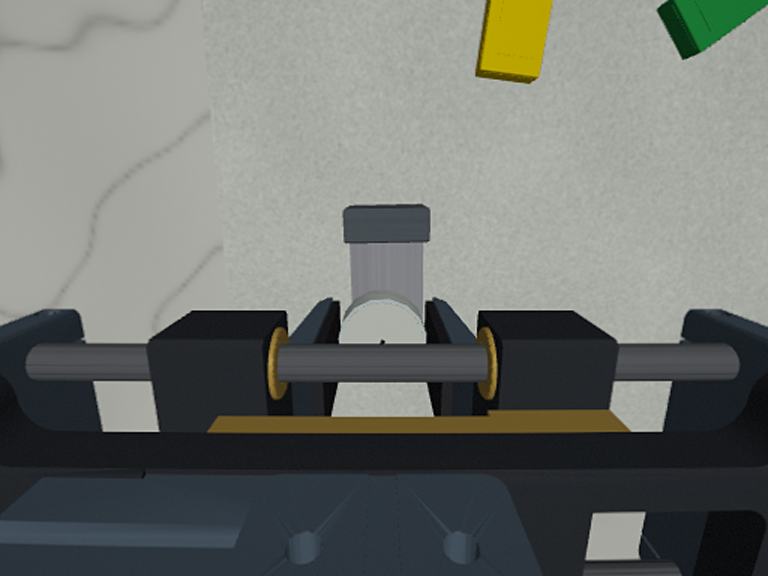

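The tealight is held (254,220) between the fingers over the channel; the left block is at (257,149).

Call:
play_rows(increments=[0,0,0,0,0.12,0,-1,0,0,0,0,0,0.947,-1,0,0,0,0,0,0.947,-1,0,0,0,0,0,0.947,-1,0,0,0,0,0,0.947,-1,0,0,0,0,0,0,-1,0,0,0,0,0,0,-1,0,0,0,0,0,0,0.1,0,0,0,0,0,0,0.1,0,0,0,0,0,0,0.1])

```text
clock: 12.6
position: [0.4735, -0.2782, 0.0102]
tcp_rot: [0.0, 0.709, 0.705, 0.0]
ft_force: [0.9, -0.4, 0.3]
opening: 0.55
grasp_force: 0.0
```

Call:
play_rows(increments=[0,0,0,0,0,-1,0.1,0,0,0,0,0,-1,0.1,0,0,0,0,0,-1,0.1,0,0,0,0,0,-1,0.1,0,0,0,0.942,0.545,0,0.3,0,0,0,0.942,0.545,0,0.3,0,0,0,0.942,0.545,0,0.3,0,0,0,0.942,0.545,0,0.3,0,0,0,0.942,0.545,0,0.3,0,0,0,0.942,0.545,0,0.3,0,0,0,0.942,0.545,0,0.3,0,0,0,0.942,0.545,0,0.3,0,0,0,0.942,0.545,0,0.3,0,0,0,0.942,0.545,0,0.3,0,0,0,0.942,0.545,0,0.3,0,0,-0.1,0,0,0,0.3,0,0,0,0,0,0,0.3])

```text
clock: 14.72
position: [0.6245, -0.0196, 0.1099]
tcp_rot: [-0.0, 0.673, 0.74, -0.0]
ft_force: [-0.4, 0.2, -0.7]
opening: 0.655
grasp_force: 0.0
```

Run:
```python
from h import *
st(); c=cam('wrist'); save('wrist','w4.png')
for d in masks_of('matchbox','wrist')[:4]: print(round(d['p'],2),np.round(d['bbox']),fit(c,d['region'],'matchbox',(.6232,-.0188,1.663)))
```

```text
t 14.72 pos [ 0.6245 -0.0196  0.1099] yaw 1.6657 tilt [-0. -0. -1.] open 0.655 gf 0.0 F [-0.4  0.2 -0.7] j [-0.07  0.4   1.93 -0.    0.81 -0.16]
0.74 [234. 159. 268. 217.] (array([ 0.6231, -0.018 ,  1.6804]), np.float64(0.977))
0.68 [262. 257. 307. 280.] (array([ 0.6232, -0.0188,  1.663 ]), np.float64(0.0))
```

Call:
play_rows(increments=[0,0,-0.01,0.06,-0.05,0.848,0.3,0,0,0,0,0,0.848,0.3,0,0,0,0,0,0.848,0.3,0,0,0,0,0,0.848,0.3,0,0,0,0,0,0.848,0.3,0,0,0,0,0,0,0.3,0,0,0,0,0,0,-1,0,0,0,0,0,0,-1,0,0,0,0,0,0,-1,0,0,0,0,0,0,-1,0,0,0,0,0,0,-1,0,0,0,0,0,0,-1], squeeze=10)

```text
clock: 16.32
position: [0.6233, -0.0184, 0.0041]
tcp_rot: [0.0, 0.669, 0.743, 0.0]
ft_force: [-1.6, 0.0, 6.2]
opening: 0.394
grasp_force: 10.0
```

Call:
play_rows(increments=[0,0,0,0,0,-1,-1,0,0,0,0,0,-1,-1,0,0,0,0,0,-1,-1,0,0,0.1848,0,0,0,-1,0,0,0.1848,0,0,0,-1,0,0,0.1848,0,0,0,-1,0,0,0.1848,0,0,0,-1,0,0,0.1848,0,0,0,-1,0,0,0.1848,0,0,0,-1,0,0,0.1848,0,0,0,-1,0,0,0.1848,0,0,0,-1,0,0,0.1848,0,0,0,-1,0,0,0,-0.877,0.902,0,-1,0,0,0,-0.877,0.902,0,-1,0,0,0,-0.877,0.902,0,-1,0,0,0,-0.877,0.902,0,-1,0,0,0,-0.877,0.902,0,-1,0,0,0,-0.877,0.902,0,-1,0,0,0,-0.877,0.902,0,-1,0,0,0,0,0,0,-1])

```text
clock: 18.82
position: [0.4705, -0.179, 0.0787]
tcp_rot: [-0.0, 1.0, 0.005, -0.0]
ft_force: [0.8, 0.5, -0.9]
opening: 0.397
grasp_force: 10.0
```

Call:
play_rows(increments=[0,0,0,0.04,-0.04,0.988,-1,0,0,0,0,0,0.988,-1,0,0,0,0,0,0.988,-1,0,0,0,0,0,0,-1,0,0,0,0,0,0,-1,0,0,0,0,0,0,0.05,0,0,0,0,0,0,0.05,0,0,0,0,0,0,0.05,0,0,0,0,0,-1,0.05,0,0,0,0,0,-1,0.05,0,0,0,0,0,-1,0.05,0,0,0,0,0,-1,0.05,0,0,0,0,-0.983,-0.2,0.05,0,0,0,0,-0.983,-0.2,0.05,0,0,0,0,-0.983,-0.2,0.05,0,0,0,0,-0.983,-0.2,0.05,0,0,0,0,-0.983,-0.2,0.05,0,0,0,0,-0.983,-0.2,0.05,0,0,0,0,0,0,0.05])

```text
clock: 21.2
position: [0.4709, -0.0288, 0.1351]
tcp_rot: [0.0, 1.0, 0.007, 0.0]
ft_force: [0.5, -0.7, -0.9]
opening: 0.528
grasp_force: 0.0
```

```bash
cat >> h.py <<'E'
PARTS['slim_bottle']=[cyl(.028,0,.03),cyl(.014,.03,.06)]
def fitb(c,mask,p0):
    # lower-body bottle estimate: centre of mask's base ellipse via silhouette fit with round model
    return fit(c,mask,'slim_bottle',(*p0,0))
E
python3 - <<'E'
from h import *
st(); c=cam('wrist'); save('wrist','w5.png')
for d in masks_of('slim_bottle','wrist')[:4]: print(round(d['p'],2),np.round(d['bbox']),fitb(c,d['region'],(.4765,-.03)))
print([(d['p'],d['location'],at_z(c,d['location'],0)) for d in spot_point('slim_bottle','wrist')])
E
```

```text
t 21.2 pos [ 0.4709 -0.0288  0.1351] yaw 0.0143 tilt [ 0.001 -0.    -1.   ] open 0.528 gf 0.0 F [ 0.5 -0.7 -0.9] j [-0.11  0.14  2.22  0.    0.78  1.45]
0.88 [240. 166. 269. 195.] (array([ 0.4745, -0.0311,  0.0819]), np.float64(0.951))
0.56 [464. 166. 495. 201.] (array([ 0.4765, -0.03  ,  0.    ]), np.float64(0.0))
[(0.92, [255.7, 177.1], array([[ 0.47489489, -0.0303739 ,  0.        ]]))]
```

View pics/w5.png

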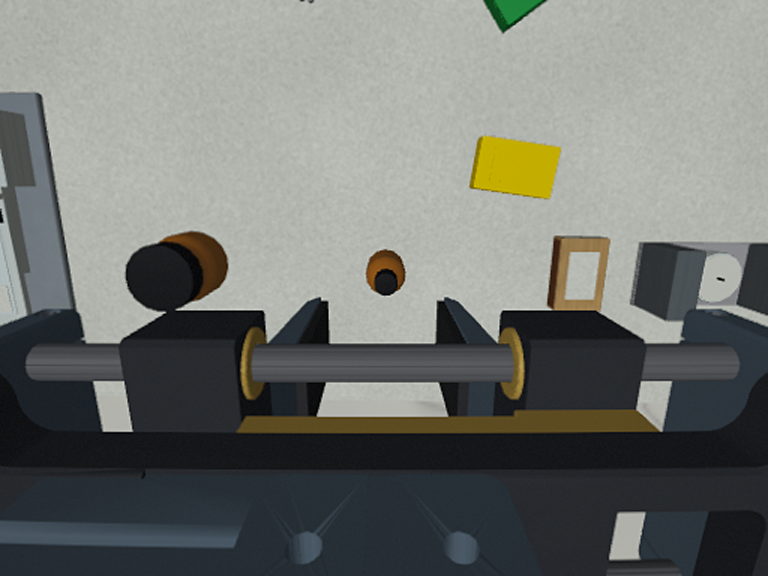

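Wrist view: bottle centred between the fingers at (257,181); matchbox (386,182) and tealight in the stand's channel (480,185) look right.

Call:
play_rows(increments=[0,0,0,0.15,0.08,0.1,0.05,0,0,0,0,0,0.85,0.05,0,0,0,0,0,0.85,0.05,0,0,0,0,0,0.85,0.05,0,0,0,0,0,0.85,0.05,0,0,0,0,0,0.85,0.05,0,0,0,0,0,0.85,0.05,0,0,0,0,0,0,-1,0,0,0,0,0,0,-1,0,0,0,0,0,0,-1,0,0,0,0,0,0,-1,0,0,0,0,0,0,-1,0,0,0,0,0,0,-1,0,0,0,0,0,0,-1], squeeze=10)

```text
clock: 23.1
position: [0.475, -0.0317, 0.0052]
tcp_rot: [0.0, 1.0, 0.006, 0.0]
ft_force: [-1.2, 0.8, 6.9]
opening: 0.302
grasp_force: 10.0
```

Call:
play_rows(increments=[0,0,0,0,0,-1,-1,0,0,0,0,0,-1,-1,0,0,0,0,0,-1,-1,0,0,0,0.255,0.986,0,-1,0,0,0,0.255,0.986,0,-1,0,0,0,0.255,0.986,0,-1,0,0,0,0.255,0.986,0,-1,0,0,0,0.255,0.986,0,-1,0,0,0,0.255,0.986,0,-1,0,0,0,0.255,0.986,0,-1,0,0,0,0.255,0.986,0,-1,0,0,0,0.255,0.986,0,-1,0,0,0,0.255,0.986,0,-1,0,0,0,0,0,0,-1,0,0,0,0,0,0,-1])

```text
clock: 24.98
position: [0.5412, -0.2773, 0.0795]
tcp_rot: [-0.0, 1.0, 0.006, -0.0]
ft_force: [-0.1, 0.2, -0.4]
opening: 0.302
grasp_force: 10.0
```

Call:
play_rows(increments=[0,0,0,0,0,0.98,-1,0,0,0,0,0,0.98,-1,0,0,0,0,0,0.98,-1,0,0,0,0,0,0,-1,0,0,0,0,0,0,-1,0,0,0,0,0,0,-0.1,0,0,0,0,0,0,-0.1,0,0,0,0,0,0,-0.1,0,0,0,0,0,-0.5,-0.1,0,0,0,0,0,-1,-0.1,0,0,0,0,0,-1,-0.1,0,0,0,0,0,-1,-0.1,0,0,0,0,0,-1,-0.1,0,0,0,0,0,-1,-0.1])

```text
clock: 26.72
position: [0.5414, -0.2774, 0.1455]
tcp_rot: [0.0, 1.0, 0.006, 0.0]
ft_force: [-0.3, 0.0, -0.4]
opening: 0.45
grasp_force: 0.0
```

Call:
play_rows(increments=[0,0,0,-0.1,-1,-0.1,-0.1,0,0,0,-0.1,-1,-0.1,-0.1,0,0,0,-0.1,-1,-0.1,-0.1,0,0,0,-0.1,-1,-0.1,-0.1,0,0,0,-0.1,-1,-0.1,-0.1,0,0,0,-0.1,-1,-0.1,-0.1,0,0,0,-0.1,-1,-0.1,-0.1,0,0,0,-0.1,-1,-0.1,-0.1,0,0,0,-0.1,-1,-0.1,-0.1,0,0,0,-0.1,-1,-0.1,-0.1,0,0,0,-0.1,-1,-0.1,-0.1,0,0,0,-0.1,-1,-0.1,-0.1,0,0,0,-0.1,-1,-0.1,-0.1,0,0,0,-0.1,-1,-0.1,-0.1,0,0,0,-0.1,-1,-0.1,-0.1,0,0,0,-0.1,-1,-0.1,-0.1,0,0,0,-0.1,-1,-0.1,-0.1,0,0,0,-0.1,-1,-0.1,-0.1,0,0,0,-0.1,-1,-0.1,-0.1,0,0,0,-0.1,-1,-0.1,-0.1])

```text
clock: 29.22
position: [0.4831, 0.2234, 0.1928]
tcp_rot: [0.0, 1.0, 0.007, -0.001]
ft_force: [0.1, 0.3, 0.3]
opening: 0.449
grasp_force: 0.0
```

Call:
play_rows(increments=[0,0,0,0,-0.9,0,-0.1,0,0,0,0,0,0,-0.1])

```text
clock: 29.48
position: [0.4831, 0.2459, 0.1929]
tcp_rot: [0.0, 1.0, 0.008, -0.001]
ft_force: [0.4, -0.2, 0.4]
opening: 0.452
grasp_force: 0.0
```

Run:
```python
from h import *
st(); c=cam('wrist'); im=save('wrist','w6.png',1.5)
print('grip',[(d['p'],d['location'],at_z(c,d['location'],.055)) for d in spot_point('bar_grip','wrist')])
print('clamp',[(d['p'],d['location'],at_z(c,d['location'],0)) for d in spot_point('clamp','wrist')])
print('carrier',[(d['p'],d['location'],at_z(c,d['location'],.02)) for d in spot_point('carrier','wrist')])
for d in masks_of('clamp','wrist')+masks_of('carrier','wrist')+masks_of('bar_grip','wrist'): print(d['p'],np.round(d['bbox']),d['region'].sum())
```

```text
t 29.48 pos [0.4831 0.2459 0.1929] yaw 0.0151 tilt [-0.001 -0.001 -1.   ] open 0.452 gf 0.0 F [ 0.4 -0.2  0.4] j [0.43 0.16 2.06 0.   0.92 1.98]
grip [(0.61, [247.1, 161.7], array([[0.50436869, 0.2544513 , 0.055     ]]))]
clamp [(0.83, [246.4, 164.2], array([[0.49290227, 0.25679821, 0.        ]]))]
carrier [(0.72, [244.9, 166.0], array([[0.49362829, 0.25815414, 0.02      ]]))]
0.83 [215.  81. 282. 212.] 5836
0.61 [230. 111. 263. 217.] 2241
0.41 [430.   2. 447.  36.] 301
0.81 [231. 102. 261. 165.] 1221
0.23 [429.   2. 446.  38.] 302
```

View pics/w6.png

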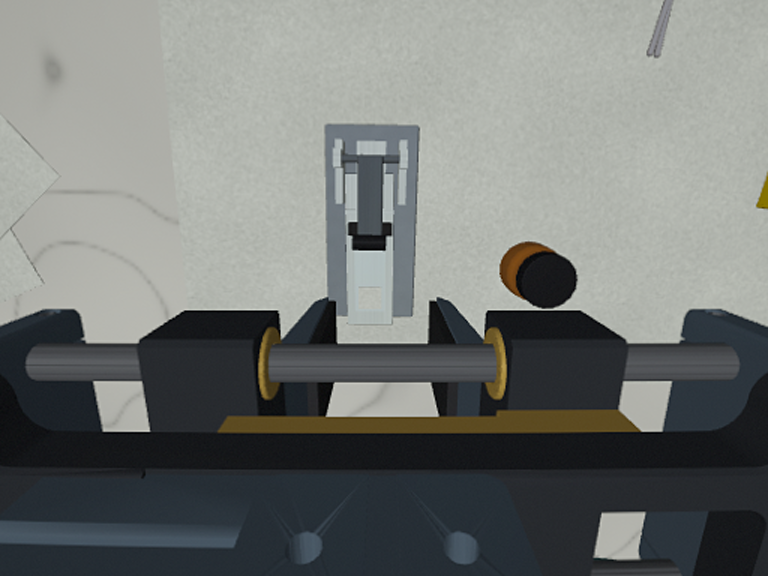

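The clamp foot spans (217,83)–(279,84) at the back down to (218,211)–(275,211); the carrier's front corners are at (233,216) and (262,216); grip centre about (246,161).

Run:
```python
from h import *
c=cam('wrist'); im=cv2.imread('pics/w6.png'); 
def f(u,z): return at_z(c,(np.array(u)+.5)/1.5-.5,z).round(4)
print('foot',f([[325,125],[419,126],[327,316],[413,317]],.006))
print('carrier front',f([[348.5,324],[393,324]],.025))
print('grip',f([[351,242],[387,242],[369,242]],.055))
cv2.imwrite('pics/w6c.png',cv2.resize(im[110:340,300:440],None,fx=2.6,fy=2.6,interpolation=cv2.INTER_CUBIC))
```

```text
foot [[0.5982 0.293  0.006 ]
 [0.5983 0.214  0.006 ]
 [0.4295 0.2947 0.006 ]
 [0.4295 0.2141 0.006 ]]
carrier front [[0.4286 0.273  0.025 ]
 [0.4291 0.2333 0.025 ]]
grip [[0.5065 0.268  0.055 ]
 [0.5068 0.2401 0.055 ]
 [0.5067 0.2541 0.055 ]]
```

View pics/w6c.png

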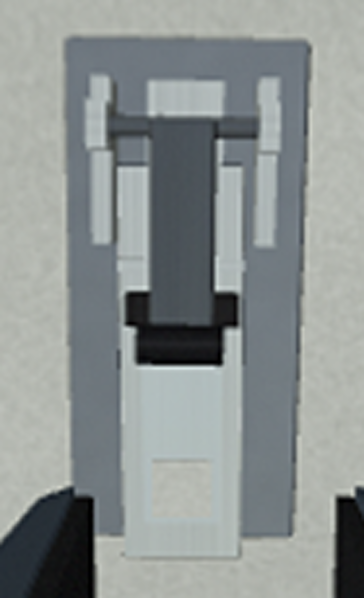

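Crop confirms: the clamp is square to the world within about 0.01 rad, black grip centred on the bar.

Call:
play_rows(increments=[0,0,0.014,0,0,0,-0.1,0,0,0,0.94,-0.33,0,-0.1,0,0,0,0,0,0.98,-0.1,0,0,0,0,0,0.98,-0.1,0,0,0,0,0,0.98,-0.1,0,0,0,0,0,0.98,-0.1,0,0,0,0,0,0,-0.1])

```text
clock: 30.7
position: [0.5074, 0.252, 0.0944]
tcp_rot: [0.001, 1.0, -0.001, -0.001]
ft_force: [0.2, -0.9, 0.3]
opening: 0.446
grasp_force: 0.0
```

Run:
```python
from h import *
st(); c=cam('wrist'); grab_frame('wrist')
print('grip',[(d['p'],d['location'],at_z(c,d['location'],.055)) for d in spot_point('bar_grip','wrist')])
```

```text
t 30.7 pos [0.5074 0.252  0.0944] yaw -0.0022 tilt [-0.003 -0.001 -1.   ] open 0.446 gf 0.0 F [ 0.2 -0.9  0.3] j [0.42 0.35 2.05 0.   0.75 1.99]
grip [(0.63, [250.5, 205.1], array([[0.50721702, 0.25499585, 0.055     ]]))]
```

Call:
play_rows(increments=[0,0,0,0,-0.1,0.97,-0.1,0,0,0,0,0,0.97,-0.1,0,0,0,0,0,0,-0.1,0,0,0,0,0,0,-1,0,0,0,0,0,0,-1,0,0,0,0,0,0,-1,0,0,0,0,0,0,-1,0,0,0,0,0,0,-1], squeeze=10)

```text
clock: 31.8
position: [0.5092, 0.2562, 0.0487]
tcp_rot: [-0.001, 1.0, -0.001, 0.001]
ft_force: [-1.4, 6.8, 2.1]
opening: 0.283
grasp_force: 10.0
```

Call:
play_rows(increments=[0,0,0,0.087,-0.06,-0.232,-1,0,0,0,0.087,0,-0.232,-1,0,0,0,0.129,0,-0.211,-1,0,0,0,0.129,0,-0.211,-1,0,0,0,0.167,0,-0.183,-1,0,0,0,0.167,0,-0.183,-1,0,0,0,0.198,0,-0.148,-1,0,0,0,0.198,0,-0.148,-1,0,0,0,0.223,0,-0.108,-1,0,0,0,0.223,0,-0.108,-1,0,0,0,0,0,0,-1,0,0,0,0,0,0,-1])

```text
clock: 33.3
position: [0.5492, 0.2565, 0.0919]
tcp_rot: [0.0, 1.0, -0.001, 0.0]
ft_force: [-1.5, -5.1, 3.1]
opening: 0.283
grasp_force: 10.0
```

Run:
```python
from h import *
st(); save('side','s1.png')
```

```text
t 33.3 pos [0.5492 0.2565 0.0919] yaw -0.0014 tilt [ 0.001 -0.    -1.   ] open 0.283 gf 10.0 F [-1.5 -5.1  3.1] j [ 0.4   0.4   1.97 -0.    0.77  1.97]
```

View pics/s1.png

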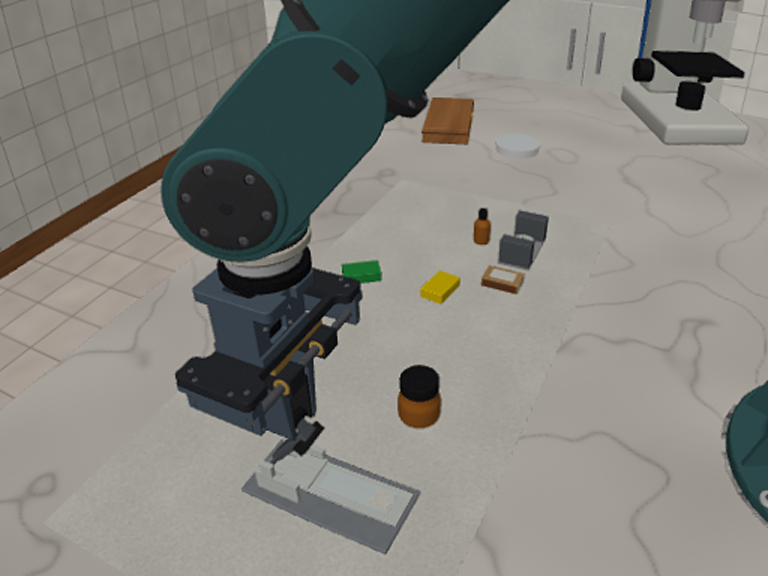

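Side view: the bar is raised (grip at (207,290)) with the carrier still lying in the clamp; stand, bottle and matchbox are set out properly.

Call:
play_rows(increments=[0,0,0,0,0,0,-0.1,0,0,0,0,0,0,-0.1,0,0,0,0,0,0,-0.1,0,0,0,0,0,-1,-0.1,0,0,0,0,0,-1,-0.1,0,0,0,0,0,-1,0.3,0,0,0,0,0,-1,0.3,0,0,0,-0.867,0,0,0.3,0,0,0,-0.867,0,0,0.3,0,0,0,-0.867,0,0,0.3,0,0,0,0,0,0,0.3])

```text
clock: 34.72
position: [0.4824, 0.2568, 0.1914]
tcp_rot: [0.0, 1.0, -0.0, -0.0]
ft_force: [-0.1, 0.5, -0.2]
opening: 0.65
grasp_force: 0.0
```

Run:
```python
from h import *
st(); c=cam('wrist'); save('wrist','w7.png')
print('carrier',[(d['p'],d['location'],at_z(c,d['location'],.02)) for d in spot_point('carrier','wrist')])
print('grip',[(d['p'],d['location'],at_z(c,d['location'],.1)) for d in spot_point('bar_grip','wrist')])
```

```text
t 34.73 pos [0.4824 0.2568 0.1914] yaw -0.0007 tilt [-0. -0. -1.] open 0.65 gf 0.0 F [-0.1  0.5 -0.2] j [0.45 0.17 2.06 0.   0.92 2.02]
carrier [(0.87, [256.3, 166.9], array([[0.49234269, 0.25422231, 0.02      ]]))]
grip [(0.65, [256.6, 128.3], array([[0.54274216, 0.25444024, 0.1       ]]))]
```

View pics/w7.png

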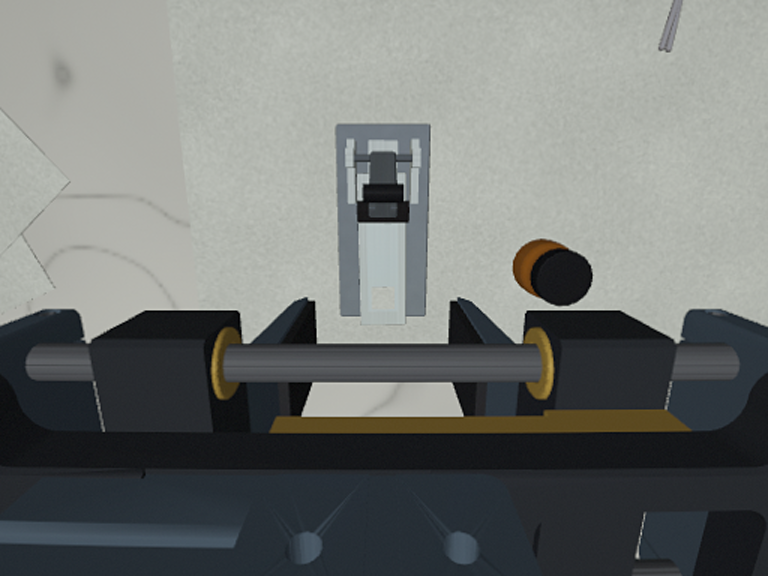

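The raised bar's nose is at (255,141); the carrier lies straight in the clamp, front edge at row 216, columns 239–270.

Call:
play_rows(increments=[0,0,0,0,0.11,0.892,0.3,0,0,0,0,0,0.892,0.3,0,0,0,0,0,0.892,0.3,0,0,0,0,0,0.892,0.3,0,0,0,0,0,0.892,0.3,0,0,0,0,0,0.892,0.3,0,0,0,0,0,0.892,0.3,0,0,0,0,0,0.892,0.3,0,0,0,0,0,0,0.3,0,0,0,0,0,0,-1,0,0,0,0,0,0,-1,0,0,0,0,0,0,-1,0,0,0,0,0,0,-1,0,0,0,0,0,0,-1,0,0,0,0,0,0,-1], squeeze=20)

```text
clock: 36.75
position: [0.4842, 0.2543, 0.0138]
tcp_rot: [-0.0, 1.0, -0.001, 0.001]
ft_force: [-0.2, -1.5, 8.8]
opening: 0.439
grasp_force: 19.9
```

Call:
play_rows(increments=[0,0,0,0,0,-0.04,-1,0,0,0,-0.4,0,0,-1,0,0,0,-0.4,0,0,-1,0,0,0,-0.4,0,0,-1,0,0,0,-0.4,0,0,-1,0,0,0,-0.4,0,0,-1,0,0,0,-0.4,0,0,-1,0,0,0,0,0,0,-1])

```text
clock: 37.75
position: [0.4227, 0.254, 0.0139]
tcp_rot: [0.0, 1.0, -0.0, -0.0]
ft_force: [-0.1, -0.8, 0.4]
opening: 0.431
grasp_force: 19.9
```

Run:
```python
from h import *
st(); save('side','s2.png')
```

```text
t 37.75 pos [0.4227 0.254  0.0139] yaw -0.001 tilt [-0. -0. -1.] open 0.431 gf 19.9 F [-0.1 -0.8  0.4] j [0.49 0.41 2.19 0.   0.54 2.07]
```

View pics/s2.png

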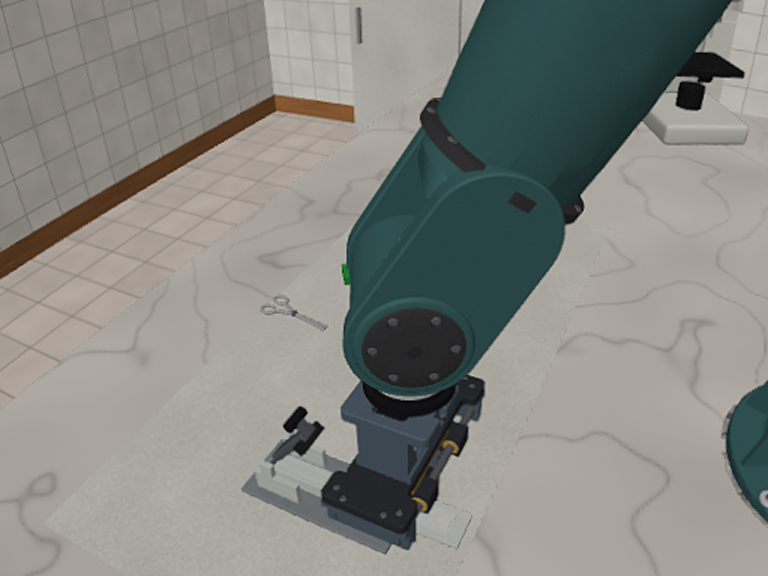

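The side view shows the carrier held at (295,350), drawn clear of the raised bar and cheeks.

Call:
play_rows(increments=[0,0,0,0,0,-1,-1,0,0,0,0,0,-1,-1,0,0,0,0,0,-1,-1,0,0,0,0,0,-1,-1,0,0,0,0,0,-1,-1,0,0,0,0,0,-1,-1,0,0,-0.1755,0,0,0,-1,0,0,-0.1755,0,0,0,-1,0,0,-0.1755,0,0,0,-1,0,0,-0.1755,0,0,0,-1,0,0,-0.1755,0,0,0,-1,0,0,-0.1755,0,0,0,-1,0,0,-0.1755,0,0,0,-1,0,0,-0.1755,0,0,0,-1,0,0,-0.1755,0,0,0,-1,0,0,0,-1,0.8,0,-1,0,0,0,-1,0.8,0,-1,0,0,0,-1,0.8,0,-1,0,0,0,-1,0.8,0,-1,0,0,0,-1,0.8,0,-1])

```text
clock: 40.3
position: [0.5254, 0.1288, 0.164]
tcp_rot: [0.0, 0.705, 0.71, 0.0]
ft_force: [0.2, 0.7, 0.1]
opening: 0.434
grasp_force: 19.9
```

Call:
play_rows(increments=[0,0,0,-0.98,-0.133,0,-1,0,0,0,-0.98,-0.133,0,-1,0,0,0,-0.98,-0.133,0,-1,0,0,0,-0.98,-0.133,0,-1,0,0,0,-0.98,-0.133,0,-1,0,0,0,-0.98,-0.133,0,-1,0,0,0,-0.98,-0.133,0,-1,0,0,0,-0.98,-0.133,0,-1,0,0,0,-0.98,-0.133,0,-1,0,0,0,-0.98,-0.133,0,-1,0,0,0,-0.98,-0.133,0,-1,0,0,0,-0.98,-0.133,0,-1,0,0,0,-0.98,-0.133,0,-1,0,0,0,-0.98,-0.133,0,-1,0,0,0,-0.98,-0.133,0,-1,0,0,0,-0.98,-0.133,0,-1,0,0,0,-0.98,-0.133,0,-1,0,0,0,0,0,0,-1])

```text
clock: 42.55
position: [0.471, -0.2885, 0.164]
tcp_rot: [0.0, 0.705, 0.709, 0.0]
ft_force: [0.4, 0.3, -0.6]
opening: 0.439
grasp_force: 19.9
```

Run:
```python
from h import *
st(); c=cam('wrist'); im=save('wrist','w8.png')
s=sense(); z=s['position'][2]+.007
for d in masks_of('carrier','wrist')[:2]: print('carrier',round(d['p'],2),np.round(d['bbox']))
print([(d['p'],d['location'],at_z(c,d['location'],z)) for d in spot_point('carrier','wrist')])
```

```text
t 42.55 pos [ 0.471  -0.2885  0.164 ] yaw 1.5763 tilt [ 0. -0. -1.] open 0.439 gf 19.9 F [ 0.4  0.3 -0.6] j [-0.59  0.22  2.06 -0.    0.86 -0.6 ]
carrier 0.66 [222. 107. 288. 281.]
[(0.91, [253.1, 213.6], array([[ 0.46966033, -0.2798251 ,  0.17087425]]))]
```

View pics/w8.png

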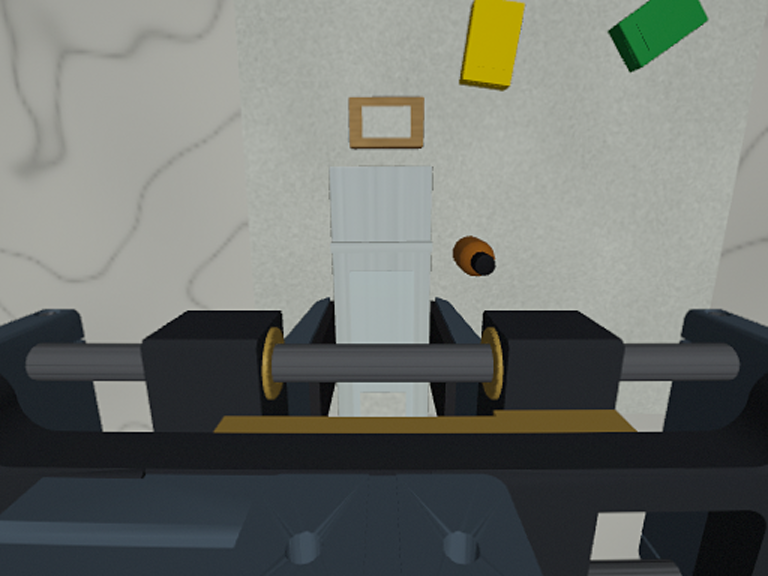

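Run:
```python
from h import *
c=cam('wrist')
f=lambda u,z: at_z(c,(np.array(u)+.5)/1.5-.5,z).round(4)
print('tail',f([[329.5,166.5],[432.5,166.5]],.1752),'rib',f([[331,242],[432,242]],.178))
grab_frame('wrist')
for d in masks_of('slim_bottle','wrist')[:2]: print(round(d['p'],2),np.round(d['bbox']),fitb(c,d['region'],(.5417,-.277)))
for d in masks_of('matchbox','wrist')[:3]: print(round(d['p'],2),np.round(d['bbox']),fit(c,d['region'],'matchbox',(.4717,-.178,0)))
```

```text
tail [[ 0.45   -0.2146  0.1752]
 [ 0.4894 -0.2143  0.1752]] rib [[ 0.4503 -0.2432  0.178 ]
 [ 0.4899 -0.2429  0.178 ]]
0.72 [300. 160. 330. 186.] (array([ 0.5434, -0.2784,  0.0251]), np.float64(0.9))
0.95 [308.   0. 351.  65.] (array([ 0.4717, -0.178 ,  0.    ]), np.float64(0.0))
0.72 [409.   3. 471.  49.] (array([ 0.4717, -0.178 ,  0.    ]), np.float64(0.0))
0.56 [233.  65. 282. 104.] (array([ 0.4732, -0.1782, -0.0111]), np.float64(0.962))
```

Carrier is held level over the stand, tail edge at row 111; matchbox (257,82) and bottle (316,172) measure in tolerance. Lowering.

Call:
play_rows(increments=[0,0,0,0,0.09,0,-1,0,0,0,0,0,0.9,-1,0,0,0,0,0,0.9,-1,0,0,0,0,0,0.9,-1,0,0,0,0,0,0.9,-1,0,0,0,0,0,0.9,-1,0,0,0,0,0,0.4,-1,0,0,0,0,0,0.14,-1,0,0,0,0,0,0,-1,0,0,0,0,0,0,-1])

```text
clock: 44.1
position: [0.4736, -0.2873, 0.0386]
tcp_rot: [0.001, 0.705, 0.71, 0.0]
ft_force: [-0.1, -0.6, -0.3]
opening: 0.435
grasp_force: 19.9
```

Call:
play_rows(increments=[0,0,0,0,0,0.03,-1,0,0,0,0,0,0,-1,0,0,0,0,0,0,0,0,0,0,0,0,0,0.1,0,0,0,0,0,0,0.1,0,0,0,0,0,-0.5,0.1,0,0,0,0,0,-1,0.1,0,0,0,0,0,-1,0.1,0,0,0,0,0,-1,0.1,0,0,0,0,0,-1,0.1,0,0,0,0,0,-1,0.1,0,0,0,-0.8,0,0,0.1,0,0,0,-0.8,0,0,0.1,0,0,0,0,0,0,0.1])

```text
clock: 45.85
position: [0.4731, -0.3286, 0.1738]
tcp_rot: [-0.001, 0.705, 0.709, -0.0]
ft_force: [0.2, 0.3, -0.3]
opening: 0.55
grasp_force: 0.0
```

Run:
```python
from h import *
st(); c=cam('wrist'); im=save('wrist','w9.png')
for d in masks_of('carrier','wrist')[:2]: print('carrier',round(d['p'],2),np.round(d['bbox']),fit(c,d['region'],'carrier',(.473,-.278,1.57),z=.044))
for d in masks_of('slim_bottle','wrist')[:2]: print(round(d['p'],2),np.round(d['bbox']),fitb(c,d['region'],(.5417,-.277)))
for d in masks_of('matchbox','wrist')[:3]: print(round(d['p'],2),np.round(d['bbox']),fit(c,d['region'],'matchbox',(.4717,-.178,0)))
save('side','s3.png')
```

```text
t 45.85 pos [ 0.4731 -0.3286  0.1738] yaw 1.5764 tilt [-0.001  0.001 -1.   ] open 0.55 gf 0.0 F [ 0.2  0.3 -0.3] j [-0.65  0.24  2.01 -0.    0.89 -0.65]
carrier 0.95 [236.  73. 273. 198.] (array([ 0.4729, -0.2795,  1.5917]), np.float64(0.978))
0.82 [299. 126. 328. 148.] (array([ 0.543 , -0.2772,  0.0972]), np.float64(0.964))
0.98 [229.  26. 279.  66.] (array([ 0.4728, -0.1777,  0.0258]), np.float64(0.981))
0.64 [412.   1. 436.  12.] (array([ 0.4717, -0.178 ,  0.    ]), np.float64(0.0))
```

View pics/w9.png

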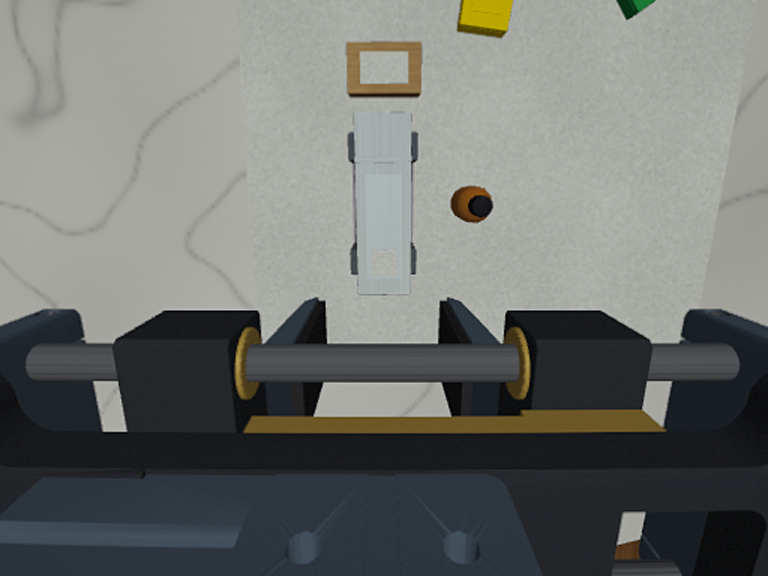

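View pics/s3.png

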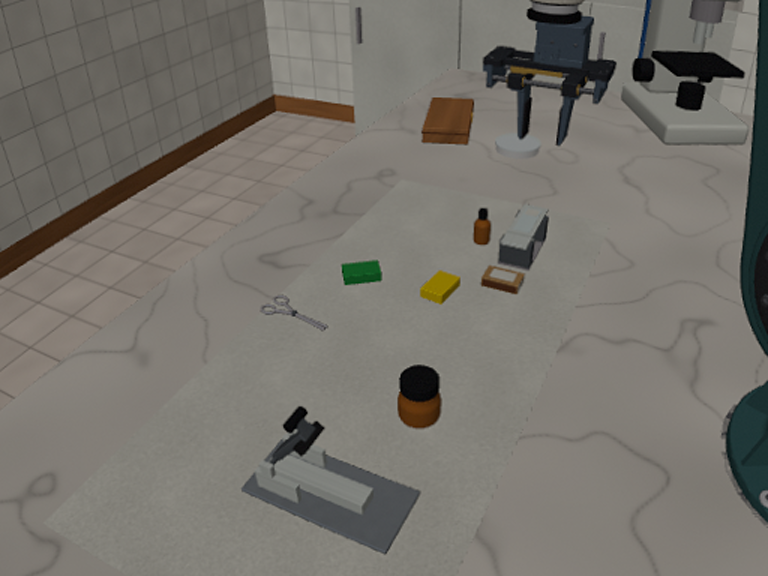

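The wrist view shows the carrier centred across both blocks at (255,135). The matchbox at (256,46) and bottle at (314,136) are in tolerance, and the gripper is clear. In the side view the jar and scissors have not moved.

```bash
python3 -c "
from plant import *
print(finish_job())"
```

```text
the job is handed in; nothing more can be done
None
```

The slide-warming place is set out and the job is handed in, but the hand-in returned no verdict. My last camera measurements put the carrier, matchbox and bottle within the stated limits; the tealight, hidden under the carrier by then, was last seen centred in the channel.

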